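Swing the filter funnel one index hole, over the flask

ROBOT

A 6-joint arm with a two-finger parallel gripper is mounted at the origin on the work surface. World frame = base frame: x ahead of the robot, y to its left, z up, the work surface at z = 0. Lengths are in m, angles in rad, forces in N, time in s.
With the tool pointing down it reaches from about 0.25 to 0.775 m from the base axis. Payload 8.9 kg.
Tool frame: the origin (TCP) lies on the centre line of the jaws, within the pads' length; the fingertips stand 19 mm ahead of it and the grasp point (between the pads) is the TCP (bot.nose_length is the distance from the TCP to the fingertips, in m); z points along the fingers, y is the line along which they close (so a half turn about z gives the same grasp; the last joint's range is limited). The gripper opens to 85 mm and grips with 20 to 120 N. Pads are 22 mm wide; open, the fingers measure 114 mm over their backs; the gripper's body (76 mm by 85 mm) begins 54 mm behind the grasp point. The pads swing forward as they close: fully open they stand 13 mm farther back than shut.
Start: joints at [-1.267, 0.291, -0.153, 1.127, 0, 1.431], TCP at [0.225, -0.474, 0.25] pointing down, gripper open.
Joint ranges: [-2.52, 2.52], [-0.91, 1.74], [-1.3, 1.37], [-1.96, 2.02], [-1.52, 1.47], [-3.14, 3.14]. Speed limits (rad/s): [2.22, 2.22, 2.79, 3.14, 3.14, 3.14].

INTERFACE

Orientations are given as a rotation vector (axis times angle).
In Python, from rig import bot gives the robot as it stands.
- The arm moves only by the shell command python3 -m creep 'ROWS'. ROWS is JSON, a list of rows, each an object with "dp": the shift along the tool's x, y, z in m, a list of three; "rot": the turn, a rotation vector about the tool's x, y, z in rad, a list of three; "hand": the closure, from -1 (fully open) to 1 (shut). In form: [{"dp": [dx, dy, dz], "rot": [ax, ay, az], "hand": hand}, ...]. A call has 1 to 12 rows; each row is the pose to reach, as a shift and turn from the pose commanded when the call began, along the tool's axes at that moment; what a row does not reach only later rows make up. A row lasts 1/8 s, in which the tool goes at most 62.5 mm and 10.7 degrees, less where a joint would pass 70% of its speed; a pose out of reach is approached as far as the arm can. A call with a gripper value outside its range is refused whole. The fingers move at their own pace and stop on an object; the grip force is fixed at half the most. Time passes only in rows, so rows that repeat a pose let the fingers close. It gives the time, the measured TCP pose, the force, the opening and the grip force at its end, in the units of the state.
- bot.observe(): the state, without advancing time (a new reading comes with each control period).
- bot.camera(name): name is "scene" or "top" or "wrist"; returns (picture, depth): 480x640x3 uint8, red, green, blue; 480x640 float32, m along the optical axis (not along the pixel's ray), 0 where there is no reading.
- bot.camera_info(name): a dict with "camera_matrix" (3x3 intrinsics, pixels), "world_to_cam" (4x4, takes a point from world to camera coordinates). Camera axes: x right, y up, looking along -z (the intrinsics and any distortion apply to the point x, -y, -z); pixel columns grow to the right and rows downward; lengths in m; the calibration is good to about 2 mm. A picture is of the moment at which its call begins: read the wrist's pose just before it. camera_info takes no time and is no camera call; for the wrist camera it gives the pose at the moment of the call.
- bot.close_job(): hands the job in; it is judged then, once.
The state is a dict: "t": time; "joints": joint angles; "joint_velocities": joint speeds; "joint_torque": joint torques, N m; "tcp_pos": TCP position; "eef_rot": TCP orientation; "contact_force": force on the tool from outside, world axes, zero at the start; "wrist_torque": the same for the moment, N m; "width": opening from 0.0 (shut) to 1.0 (fully open); "gripper_force": force on a finger pad.
Only numpy, scipy, OpenCV 4.12 (cv2) and the standard library are available. Lean on these libraries where they do the work, as an engineer would, in place of code of your own. Each camera call takes 0.05 s, during which the arm holds its last target. There are 200 camera calls.

TASK

The white filter funnel hangs on a swing arm that a spring index pin locks to the holed plate of its stand. Hook a fingertip under the pin's pull ring from inside it, without pinching it, lift the pin out of its hole, swing the arm by one hole so that the funnel comes over the conical flask and never over the dish, and let the pin spring fully home in that hole. Do not move the flask or the dish or disturb the other things on the bench, do not force the ring, and finish with the hand clear.

Things in the scene. Friction and masses are not known exactly. Their poses are not given: they have to be found in the camera images.
- stand: filter stand, fixed: grey foot 160 x 130 x 14 mm, post, and a level round index plate whose top is 130 mm above the bench. Origin on the bench under the post, z up, its -x roughly to the robot's right. On its -x side the plate has five holes on a 100 mm radius about the post, 0.40 rad (40 mm) apart, the middle one exactly towards -x, where the pin starts.
- pivot (a point): top centre of the post, the arm's pivot, 150 mm above the bench. The arm is a level steel bar 30 mm wide, top 146 mm above the bench: its tail with pin and ring points to the stand's -x side, the other end holds the funnel, so ring and funnel move opposite ways.
- swing_arm (a joint): turn of the arm about the post, rad, positive anticlockwise from above, 0 at the start; holes at -0.8, -0.4, 0, 0.4, 0.8, stops at +-0.95. Slight friction (about 1 N at the ring): it stays where it is left. With the pin in a hole it has only about 0.015 rad of play either way.
- index_pin (a joint): lift of the spring index pin, m: 0 home in a hole, 0.011 with its round tip on the plate between holes, 0.025 fully up. 10 mm pin, 13 mm holes, upright in a 22 mm barrel on the arm's tail, 100 mm from the post, barrel top 168 mm above the bench. Spring: 5 N down when home, 7 N at 11 mm, 9 N fully up. Let go between holes, it rides the plate and snaps into the next hole the arm is drawn over.
- pull_ring: stiff steel D-ring of 6 mm wire, fixed on the pin's top. Origin: centre of its opening, 81 mm from the post, 197 mm above the bench with the pin home. Axes: x level along the arm towards the post, y level across it, z up. Its plane holds y and leans back 45 degrees towards +x: shut fingers pointing down 45 degrees along +x pass straight through. Opening 56 mm wide along y, 44 mm high in its plane.
- ring_bar (a point): middle of the ring's straight level top bar (44 mm long along the ring's y): 16 mm towards the post and 16 mm higher than the centre of the opening. A finger lifts the pin by this bar from below; under it is free room down to the arm's top. The ring narrows towards its foot on the pin, 19 mm back and 19 mm below the opening's centre.
- spout (a point): tip of the white funnel's stem, 100 mm above the bench, on the arm's end 150 mm from the post; the funnel is 80 mm wide at its rim and 84 mm high, clamped to the arm, and does not come off.
- flask: conical flask of clear glass, loose, 62 mm wide at the foot, 30 mm at the mouth, 86 mm high; origin under its centre. It stands below where the funnel comes when the arm is turned one hole to one side (within 5 mm).
- dish: white ceramic evaporating dish, loose, 80 mm wide, 34 mm high; origin under its centre. It stands below the funnel's place one hole to the other side.
- beaker: clear glass beaker, loose, 68 mm wide, 85 mm high; origin under its centre
- stopper: black rubber stopper, loose, 34 mm wide, 28 mm high; origin under its centre
- wash_bottle: white plastic bottle, loose, 60 mm wide, 150 mm high; origin under its centre
- jar: amber glass jar with a black cap, loose, 64 mm wide, 85 mm high; origin under its centre
- weight: brass cylinder weight, loose, 36 mm wide, 35 mm high; origin under its centre
- pen: blue pen, loose, 10 mm thick, 140 mm long, lying on the notebook; origin under its middle, x along it

How it is judged:
By the outcome, as a careful person would: the job done as asked, in the order asked, and still so for the second after the job is handed in, with the robot touching nothing.
It also fails if it takes over 58 s, if anything falls off the work surface, if the arm or the gripper's body presses on something with over 40 N, if the wrist force passes 120 N, or if a joint passes its speed limit or range.

## Working session

There is one attempt and no reset: what is moved stays moved. The work goes in short steps, Python scripts to look and compute and a shell command to move; the robot and the scene stay as the last step left them, time stands still between calls to the robot, and variables do not carry over. Pictures are saved under pics/ and viewed, at most 10 in all, crops included, and the job is handed in when it is done.

```bash
mkdir -p pics; ls; python3 - <<'E'
from rig import bot
import cv2,numpy as np
for n in("scene","top"):
    p,d=bot.camera(n); cv2.imwrite(f"pics/{n}0.png",p[:,:,::-1]); np.save(f"pics/{n}0.npy",d)
    i=bot.camera_info(n); print(n,i["camera_matrix"],np.round(i["world_to_cam"],3).tolist(),i.keys())
print(bot.observe())
E
```

```text
pics
scene [[458.98261595   0.         322.07702   ]
 [  0.         458.98261595 240.00083826]
 [  0.           0.           1.        ]] [[0.477, 0.879, -0.019, -0.293], [-0.635, 0.359, 0.684, 0.219], [0.608, -0.314, 0.729, -1.41], [0.0, 0.0, 0.0, 1.0]] dict_keys(['camera_matrix', 'world_to_cam'])
top [[433.38547881   0.         325.12379411]
 [  0.         433.38547881 235.15093568]
 [  0.           0.           1.        ]] [[-0.022, -1.0, -0.003, 0.044], [0.999, -0.022, 0.042, -0.531], [-0.042, -0.002, 0.999, -1.11], [0.0, 0.0, 0.0, 1.0]] dict_keys(['camera_matrix', 'world_to_cam'])
{'t': 0.1, 'joints': array([-1.26731384e+00,  2.91219605e-01, -1.54050314e-01,  1.12669960e+00,
        2.57677115e-05,  1.43150648e+00]), 'joint_velocities': array([ 3.56015802e-05, -6.44155231e-04,  1.06941941e-03,  7.10113635e-04,
        2.28920093e-03, -6.12707480e-04]), 'joint_torque': array([ 2.01535855e-03, -5.37980247e+01,  3.31918395e+01,  9.37056087e-03,
       -1.01207920e-04,  1.68395849e-05]), 'tcp_pos': array([ 0.22483803, -0.47400912,  0.24979217]), 'eef_rot': array([-3.06377621e+00, -6.89580496e-01,  1.10740285e-04]), 'contact_force': array([-0.09404662, -0.77653623,  0.10742327]), 'wrist_torque': array([ 0.01122237,  0.00848224, -0.02780228]), 'gripper_force': 0.0, 'width': 1.0008162533185176}
```

View pics/top0.png

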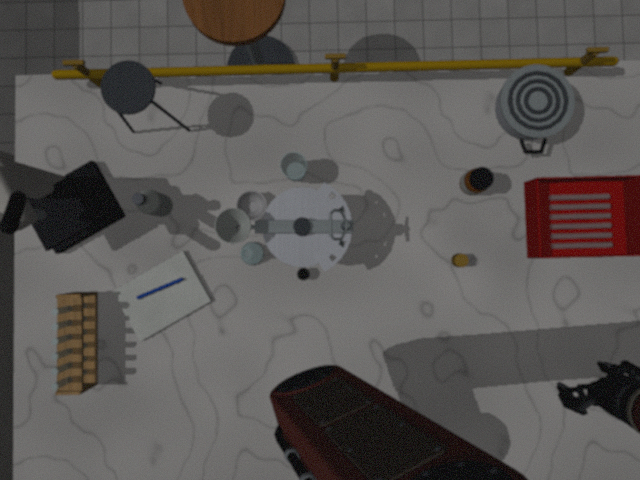

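View pics/scene0.png

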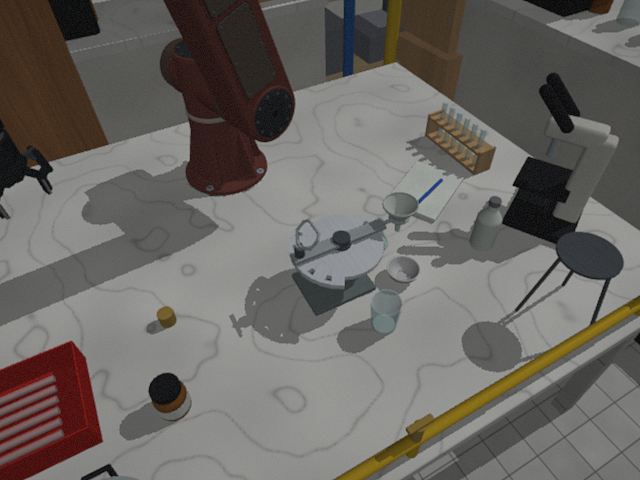

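```bash
cat > h.py <<'E'
import numpy as np,cv2
from rig import bot
def ray(n,u,v,z,info=None):
    i=info or bot.camera_info(n);K=np.array(i["camera_matrix"]);W=np.array(i["world_to_cam"])
    d=np.linalg.inv(K)@[u,v,1];d=np.array([d[0],-d[1],-d[2]])
    R=W[:3,:3];c=-R.T@W[:3,3];d=R.T@d
    return c+d*(z-c[2])/d[2]
def pix(n,P,info=None):
    i=info or bot.camera_info(n);K=np.array(i["camera_matrix"]);W=np.array(i["world_to_cam"])
    p=W[:3,:3]@P+W[:3,3];q=K@[p[0],-p[1],-p[2]];return q[:2]/q[2]
E
python3 - <<'E'
from h import *
p=cv2.imread("pics/top0.png")
cv2.imwrite("pics/topc.png",cv2.resize(p[140:290,205:405],None,fx=4,fy=4,interpolation=cv2.INTER_CUBIC))
g=p.max(2)
def cen(x0,y0,x1,y1,t):
    m=(g[y0:y1,x0:x1]<t).astype(np.uint8);n,l,s,c=cv2.connectedComponentsWithStats(m)
    k=1+s[1:,4].argmax();return c[k]+[x0,y0],s[k]
c,s=cen(288,212,318,242,70);print(c,s,ray("top",*c,.152))
E
```

```text
[302.35769231 226.35769231] [  6   6  18  18 260] [0.5468421  0.08348632 0.152     ]
```

View pics/topc.png

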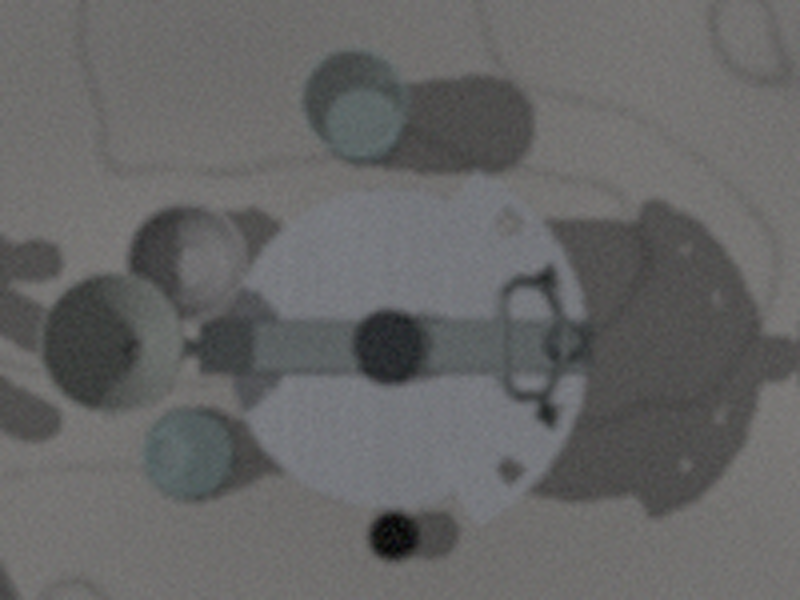

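```bash
cat >> h.py <<'E'
from scipy.spatial.transform import Rotation as Ro
def delta(P,R):
    s=bot.observe();R0=Ro.from_rotvec(s["eef_rot"])
    return R0.inv().apply(np.array(P)-s["tcp_pos"]),(R0.inv()*R).as_rotvec()
def axes(yaw,sg,dip=np.pi/4):  # ring +x heading yaw; tool y = sg * ring y
    h=np.array([np.cos(yaw),np.sin(yaw),0]);z=h*np.cos(dip)+np.array([0,0,-np.sin(dip)])
    y=sg*np.array([-np.sin(yaw),np.cos(yaw),0]);return Ro.from_matrix(np.c_[np.cross(y,z),y,z])
E
python3 - <<'E'
from h import *
f=lambda u,v,z:ray("top",205+u/4,140+v/4,z)
piv=f(391,346,.155);bar=f(507,342,.213);fun=f(113,342,.184);foot=f(570,342,.178);fl=f(188,453,.06);di=f(188,260,.034)
for n,q in dict(piv=piv,bar=bar,fun=fun,foot=foot,fl=fl,di=di).items(): print(n,q.round(4),np.linalg.norm((q-piv)[:2]).round(4),np.arctan2(*(q-piv)[[1,0]]).round(3))
s=bot.observe();print(Ro.from_rotvec(s["eef_rot"]).as_matrix().round(2))
v=(fun-foot)[:2];yaw=np.arctan2(v[1],v[0]);print("yaw",yaw)
c=bar+[-.016*np.cos(yaw),-.016*np.sin(yaw),-.016]
for sg in(1,-1):
    R=axes(yaw,sg);P=c-.13*R.as_matrix()[:,2];print(sg,P.round(3),[a.round(3) for a in delta(P,R)])
E
```

```text
piv [0.5463 0.0824 0.155 ] 0.0 0.0
bar [0.5434 0.0178 0.213 ] 0.0647 -1.616
fun [0.5501 0.2331 0.184 ] 0.1507 1.546
foot [ 0.5448 -0.0174  0.178 ] 0.0999 -1.585
fl [0.489  0.2142 0.06  ] 0.1437 1.981
di [0.6116 0.2168 0.034 ] 0.1494 1.118
[[ 0.9   0.43 -0.  ]
 [ 0.43 -0.9   0.  ]
 [ 0.   -0.   -1.  ]]
yaw 1.5499013757466307
1 [ 0.541 -0.09   0.289] [array([ 0.45 , -0.211, -0.039]), array([ 0.791, -0.489,  1.913])]
-1 [ 0.541 -0.09   0.289] [array([ 0.45 , -0.211, -0.039]), array([ 0.433,  0.701, -1.048])]
```

```bash
python3 -m creep '[{"dp":[0.05,-0.02,-0.04],"rot":[0.05,0.08,-0.12],"hand":1},{"dp":[0.1,-0.05,-0.04],"rot":[0.1,0.16,-0.24],"hand":1},{"dp":[0.15,-0.07,-0.04],"rot":[0.15,0.24,-0.36],"hand":1},{"dp":[0.2,-0.09,-0.04],"rot":[0.2,0.32,-0.48],"hand":1},{"dp":[0.25,-0.12,-0.04],"rot":[0.25,0.4,-0.6],"hand":1},{"dp":[0.3,-0.14,-0.04],"rot":[0.3,0.48,-0.72],"hand":1},{"dp":[0.35,-0.165,-0.04],"rot":[0.35,0.56,-0.84],"hand":1},{"dp":[0.4,-0.19,-0.04],"rot":[0.4,0.64,-0.96],"hand":1},{"dp":[0.45,-0.211,-0.039],"rot":[0.433,0.701,-1.048],"hand":1},{"dp":[0.45,-0.211,-0.039],"rot":[0.433,0.701,-1.048],"hand":1},{"dp":[0.45,-0.211,-0.039],"rot":[0.433,0.701,-1.048],"hand":1},{"dp":[0.45,-0.211,-0.039],"rot":[0.433,0.701,-1.048],"hand":1}]'
python3 - <<'E'
from h import *
s=bot.observe();print(s["joints"].round(2),s["tcp_pos"],Ro.from_rotvec(s["eef_rot"]).as_matrix().round(2))
i=bot.camera_info("wrist");p,d=bot.camera("wrist")
import pickle;pickle.dump(i,open("pics/w1.pkl","wb"))
cv2.imwrite("pics/w1.png",p[:,:,::-1])
for P in([.5434,.0178,.213],[.5438,.0018,.197],[.5448,-.0174,.178]):print(pix("wrist",np.array(P),i))
t=s["tcp_pos"]+.019*Ro.from_rotvec(s["eef_rot"]).as_matrix()[:,2];print("tip",t,pix("wrist",t,i))
E
```

```text
t: 1.6
tcp_pos: [0.5407, -0.0918, 0.2896]
eef_rot: [-1.783, -1.745, -0.737]
contact_force: [0.0, 0.2, -0.5]
width: -0.004
gripper_force: 0.0
[-0.64  0.62  0.2   1.67  0.61  0.79] [ 0.54072347 -0.09179812  0.28962793] [[ 0.02  1.    0.02]
 [ 0.71 -0.02  0.71]
 [ 0.71  0.   -0.71]]
[323.82063209 205.03762796]
[324.75357715 233.30424913]
[326.45771831 265.41579726]
tip [ 0.54102691 -0.07839239  0.27616709] [323.25895783 296.98612249]
```

View pics/w1.png

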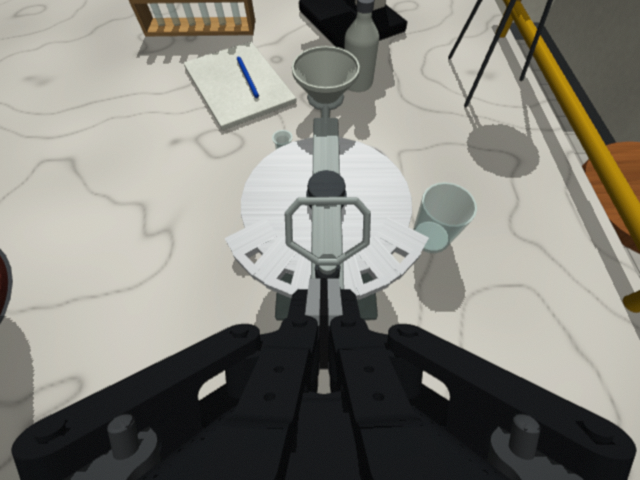

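```bash
python3 - <<'E'
from h import *
import pickle
i=pickle.load(open("pics/w1.pkl","rb"))
b=ray("w",328,201,.213,i);f=ray("w",328,264,.178,i);k=ray("w",326,187,.155,i);fu=ray("w",326,68,.184,i);print(b,f,k,fu)
yaw=1.555
c=np.array([.5460,.0022,.197]);R=axes(yaw,-1)
z=R.as_matrix()[:,2]
for a in(-.04,.004):print(a,[q.round(4) for q in delta(c+a*z,R)], pix("w",c,i))
E
```

```text
[0.54673704 0.02154657 0.213     ] [ 0.54608933 -0.0161621   0.178     ] [0.54700197 0.08053155 0.155     ] [0.55056838 0.23132891 0.184     ]
-0.04 [array([0.0012, 0.0033, 0.0921]), array([ 0.0051,  0.0019, -0.0041])] [327.51760032 232.81618419]
0.004 [array([0.0013, 0.0031, 0.1361]), array([ 0.0051,  0.0019, -0.0041])] [327.51760032 232.81618419]
```

```bash
python3 -m creep '[{"dp":[0.001,0.003,0.03],"rot":[0,0,0],"hand":1},{"dp":[0.001,0.003,0.06],"rot":[0,0,0],"hand":1},{"dp":[0.001,0.003,0.085],"rot":[0,0,0],"hand":1},{"dp":[0.001,0.003,0.1],"rot":[0,0,0],"hand":1},{"dp":[0.001,0.003,0.1],"rot":[0,0,0],"hand":1}]'
python3 - <<'E'
from h import *
i=bot.camera_info("wrist");p,d=bot.camera("wrist")
a=p[100:400,160:480,::-1];q=bot.camera("scene")[0][190:310,250:410,::-1]
cv2.imwrite("pics/w2.png",np.hstack([cv2.resize(a,(400,375)),cv2.resize(q,(400,375))]))
s=bot.observe();t=s["tcp_pos"]+.019*Ro.from_rotvec(s["eef_rot"]).as_matrix()[:,2];print("tip",t,pix("wrist",t,i))
E
```

```text
t: 2.28
tcp_pos: [0.545, -0.0197, 0.2193]
eef_rot: [-1.782, -1.745, -0.737]
contact_force: [0.5, -0.4, 0.0]
width: -0.005
gripper_force: 0.0
tip [ 0.545981   -0.00707579  0.20642809] [324.70856663 298.24257405]
```

View pics/w2.png

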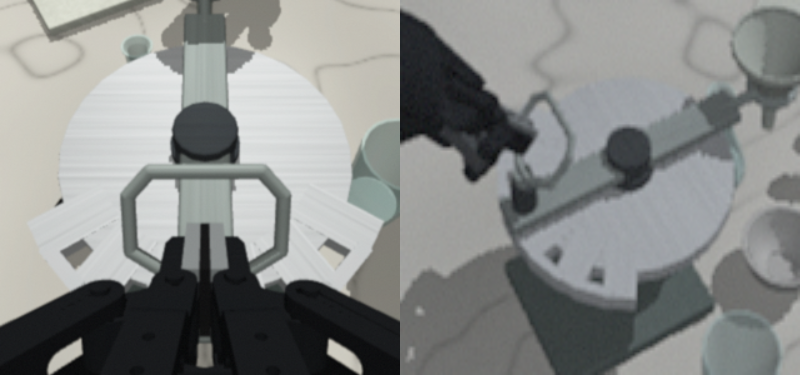

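```bash
python3 -m creep '[{"dp":[0.004,0.001,0.01],"rot":[0,0,0],"hand":1},{"dp":[0.005,0.001,0.02],"rot":[0,0,0],"hand":1},{"dp":[0.005,0.001,0.029],"rot":[0,0,0],"hand":1},{"dp":[0.005,0.001,0.038],"rot":[0,0,0],"hand":1},{"dp":[0.005,0.001,0.038],"rot":[0,0,0],"hand":1}]'
python3 - <<'E'
from h import *
i=bot.camera_info("wrist");p,d=bot.camera("wrist")
a=p[100:400,160:480,::-1];q=bot.camera("scene")[0][190:310,250:410,::-1]
cv2.imwrite("pics/w3.png",np.hstack([cv2.resize(a,(400,375)),cv2.resize(q,(400,375))]))
s=bot.observe();print(s["contact_force"]);R=axes(1.555,-1);print(R.as_matrix().T@(s["tcp_pos"]-[.546,.0035,.197]))
E
```

```text
t: 3.0
tcp_pos: [0.5469, 0.0114, 0.1954]
eef_rot: [-1.78, -1.745, -0.736]
contact_force: [-0.5, -0.2, 0.2]
width: -0.001
gripper_force: 0.0
[ 0.09079129 -0.54026831  0.17095786]
[0.00434051 0.00115079 0.00592419]
```

View pics/w3.png

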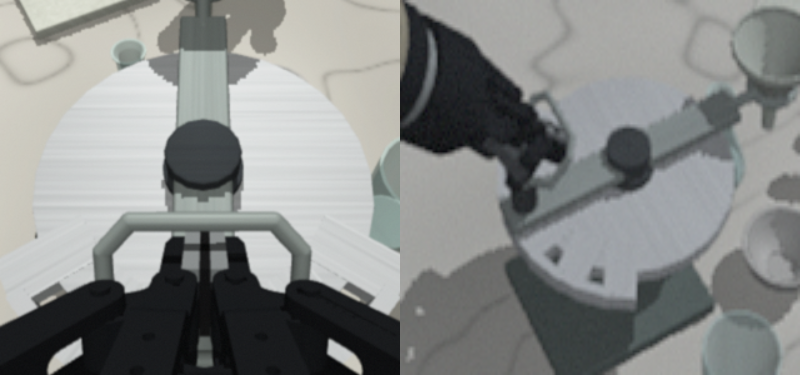

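```bash
python3 -m creep '[{"dp":[0.003,0,-0.003],"rot":[0,0,0],"hand":1},{"dp":[0.005,0,-0.005],"rot":[0,0,0],"hand":1},{"dp":[0.007,0,-0.007],"rot":[0,0,0],"hand":1},{"dp":[0.007,0,-0.007],"rot":[0,0,0],"hand":1}]'; python3 -m creep '[{"dp":[0.002,0,-0.002],"rot":[0,0,0],"hand":1},{"dp":[0.004,0,-0.004],"rot":[0,0,0],"hand":1},{"dp":[0.004,0,-0.004],"rot":[0,0,0],"hand":1}]'
```

```text
t: 3.6
tcp_pos: [0.5473, 0.0103, 0.2055]
eef_rot: [-1.782, -1.746, -0.736]
contact_force: [0.5, -1.6, -6.5]
width: -0.002
gripper_force: 2.5
t: 3.98
tcp_pos: [0.5472, 0.0105, 0.2114]
eef_rot: [-1.781, -1.746, -0.736]
contact_force: [-0.1, -3.1, -6.6]
width: 0.003
gripper_force: 3.6
```

```bash
python3 -m creep '[{"dp":[0.002,0,-0.002],"rot":[0,0,0],"hand":1},{"dp":[0.004,0,-0.004],"rot":[0,0,0],"hand":1},{"dp":[0.006,0,-0.006],"rot":[0,0,0],"hand":1},{"dp":[0.008,0,-0.008],"rot":[0,0,0],"hand":1},{"dp":[0.008,0,-0.008],"rot":[0,0,0],"hand":1}]'
python3 - <<'E'
from h import *
i=bot.camera_info("wrist");p,d=bot.camera("wrist")
a=p[100:400,160:480,::-1];q=bot.camera("scene")[0][190:310,250:410,::-1]
cv2.imwrite("pics/w4.png",np.hstack([cv2.resize(a,(400,375)),cv2.resize(q,(400,375))]))
s=bot.observe();T=s["tcp_pos"];R0=Ro.from_rotvec(s["eef_rot"])
piv=np.array([.5468,.0830,0])
for th in(.1,.2,.3,.36,.4,.44):
    Q=Ro.from_rotvec([0,0,th]);P=piv+Q.apply(T-piv);print(th,R0.inv().apply(P-T).round(4),(R0.inv()*Q*R0).as_rotvec().round(3))
E
```

```text
t: 4.6
tcp_pos: [0.5472, 0.0105, 0.2228]
eef_rot: [-1.781, -1.746, -0.736]
contact_force: [0.8, -5.2, -8.4]
width: 0.0
gripper_force: 4.7
0.1 [0.0004 0.0072 0.0004] [ 0.071  0.    -0.071]
0.2 [0.0013 0.0143 0.0013] [ 0.141  0.    -0.142]
0.3 [0.0027 0.0213 0.0027] [ 0.212  0.    -0.212]
0.36 [0.0038 0.0254 0.0038] [ 0.254  0.    -0.255]
0.4 [0.0046 0.028  0.0046] [ 0.282  0.    -0.283]
0.44 [0.0054 0.0307 0.0054] [ 0.311  0.    -0.312]
```

View pics/w4.png

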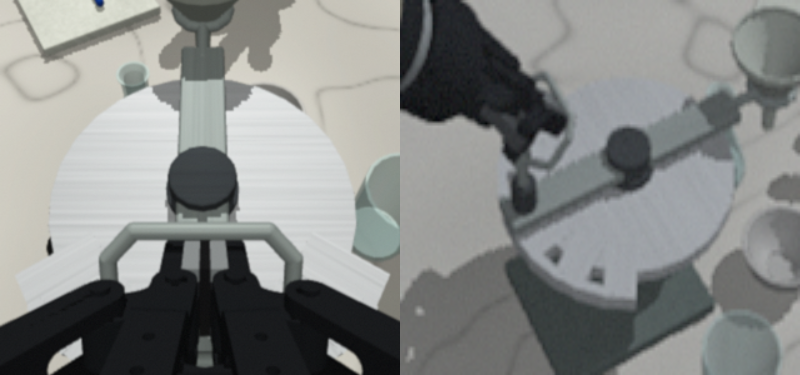

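```bash
python3 -m creep '[{"dp":[0.0001,0.0036,0.0001],"rot":[0.035,0,-0.035],"hand":1},{"dp":[0.0004,0.0072,0.0004],"rot":[0.071,0,-0.071],"hand":1},{"dp":[0.0008,0.0108,0.0008],"rot":[0.106,0,-0.106],"hand":1},{"dp":[0.0013,0.0143,0.0013],"rot":[0.141,0,-0.142],"hand":1},{"dp":[0.002,0.0178,0.002],"rot":[0.177,0,-0.177],"hand":1},{"dp":[0.0027,0.0213,0.0027],"rot":[0.212,0,-0.212],"hand":1},{"dp":[0.0038,0.0254,0.0038],"rot":[0.254,0,-0.255],"hand":1},{"dp":[0.0038,0.0254,0.0038],"rot":[0.254,0,-0.255],"hand":1}]'
python3 - <<'E'
from h import *
i=bot.camera_info("wrist");p,d=bot.camera("wrist")
a=p[100:400,160:480,::-1];t=bot.camera("top")[0][:,:,::-1];cv2.imwrite("pics/t5f.png",t)
q=cv2.resize(t[170:290,220:380],(400,300))
cv2.imwrite("pics/w5.png",np.hstack([cv2.resize(a,(400,375)),cv2.copyMakeBorder(q,0,75,0,0,0)]))
E
```

```text
t: 5.7
tcp_pos: [0.5736, 0.0154, 0.2221]
eef_rot: [-1.407, -1.993, -0.583]
contact_force: [2.3, -6.4, -8.1]
width: -0.004
gripper_force: 5.4
```

View pics/w5.png

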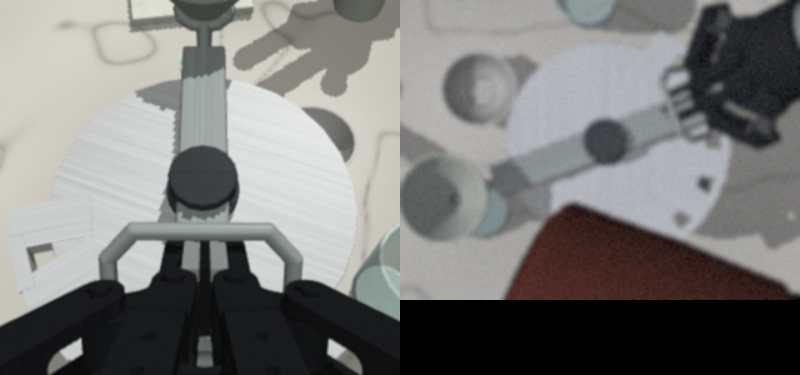

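```bash
python3 - <<'E'
from h import *
s=bot.observe();T=s["tcp_pos"];R0=Ro.from_rotvec(s["eef_rot"])
print("yaw moved",(R0*Ro.from_rotvec([-1.781,-1.746,-.736]).inv()).as_rotvec())
t0=cv2.imread("pics/top0.png");t1=cv2.imread("pics/t5f.png")
# polar angle about pivot
piv=np.array([.5468,.083,0])
a=lambda P:np.arctan2(P[1]-piv[1],P[0]-piv[0])
print(a(ray("top",220+445/2.5,170+197/2.5,.184))-a(ray("top",205+113/4,140+342/4,.184)))
for th in(.04,.05):
    Q=Ro.from_rotvec([0,0,th]);P=piv+Q.apply(T-piv);print(th,R0.inv().apply(P-T).round(4),(R0.inv()*Q*R0).as_rotvec().round(3))
E
```

```text
yaw moved [-2.41493941e-04 -1.83098350e-03  3.59359475e-01]
-3.3804371229154233
0.04 [0.0001 0.0029 0.0001] [ 0.028  0.    -0.028]
0.05 [0.0002 0.0036 0.0002] [ 0.035  0.    -0.035]
```

```bash
python3 -m creep '[{"dp":[0,0.0015,0],"rot":[0.014,0,-0.014],"hand":1},{"dp":[0.0001,0.003,0.0001],"rot":[0.028,0,-0.028],"hand":1},{"dp":[0.0001,0.003,0.0001],"rot":[0.028,0,-0.028],"hand":1}]'; python3 -m creep '[{"dp":[-0.002,0,0.002],"rot":[0,0,0],"hand":1},{"dp":[-0.004,0,0.004],"rot":[0,0,0],"hand":1},{"dp":[-0.006,0,0.006],"rot":[0,0,0],"hand":1},{"dp":[-0.008,0,0.008],"rot":[0,0,0],"hand":1},{"dp":[-0.008,0,0.008],"rot":[0,0,0],"hand":1}]'
```

```text
t: 6.18
tcp_pos: [0.5761, 0.0163, 0.2223]
eef_rot: [-1.366, -2.016, -0.565]
contact_force: [2.3, -6.7, -8.0]
width: -0.002
gripper_force: 5.4
t: 6.8
tcp_pos: [0.5761, 0.0164, 0.2112]
eef_rot: [-1.366, -2.015, -0.566]
contact_force: [1.8, -6.7, -6.8]
width: 0.0
gripper_force: 4.9
```

```bash
python3 -m creep '[{"dp":[-0.002,0,0.002],"rot":[0,0,0],"hand":1},{"dp":[-0.004,0,0.004],"rot":[0,0,0],"hand":1},{"dp":[-0.006,0,0.006],"rot":[0,0,0],"hand":1},{"dp":[-0.008,0,0.008],"rot":[0,0,0],"hand":1},{"dp":[-0.010,0,0.010],"rot":[0,0,0],"hand":1},{"dp":[-0.010,0,0.010],"rot":[0,0,0],"hand":1}]'
python3 - <<'E'
from h import *
i=bot.camera_info("wrist");p,d=bot.camera("wrist")
a=p[100:400,160:480,::-1];q=bot.camera("scene")[0][190:310,250:410,::-1]
cv2.imwrite("pics/w6.png",np.hstack([cv2.resize(a,(400,375)),cv2.resize(q,(400,375))]))
E
```

```text
t: 7.55
tcp_pos: [0.5755, 0.017, 0.1973]
eef_rot: [-1.365, -2.014, -0.565]
contact_force: [-0.3, -0.4, -0.1]
width: -0.001
gripper_force: 0.0
```

View pics/w6.png

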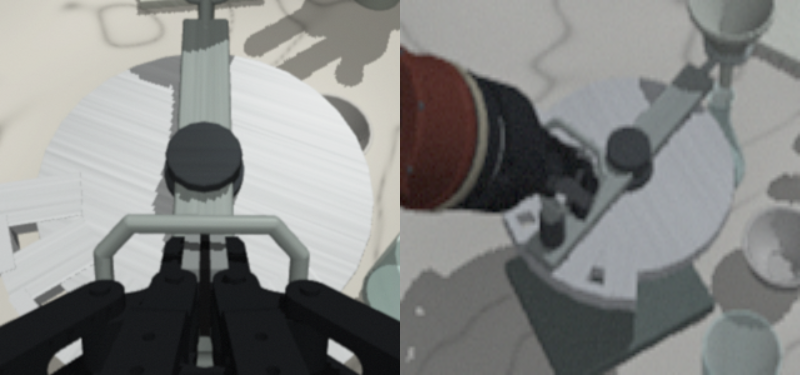

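```bash
python3 -m creep '[{"dp":[-0.001,0,-0.01],"rot":[0,0,0],"hand":1},{"dp":[-0.001,0,-0.025],"rot":[0,0,0],"hand":1},{"dp":[-0.001,0,-0.045],"rot":[0,0,0],"hand":1},{"dp":[-0.001,0,-0.08],"rot":[0,0,0],"hand":1},{"dp":[-0.001,0,-0.12],"rot":[0,0,0],"hand":1},{"dp":[-0.001,0,-0.15],"rot":[0,0,0],"hand":1},{"dp":[-0.001,0,-0.15],"rot":[0,0,0],"hand":1},{"dp":[-0.001,0,-0.15],"rot":[0,0,0],"hand":1}]'
python3 - <<'E'
from h import *
p,d=bot.camera("wrist");i=bot.camera_info("wrist")
t=bot.camera("top")[0];q=bot.camera("scene")[0][170:330,230:440]
cv2.imwrite("pics/w7.png",np.hstack([cv2.resize(p[80:400,140:540],(400,320)),cv2.resize(q,(400,320))])[:,:,::-1])
# predicted ring bar if home at +0.40
piv=np.array([.5468,.0815,0])
for L in(0,.011):
  for th in(.36,.4,.44):
    a=1.555+th;h=np.array([np.cos(a),np.sin(a),0]);b=piv-.065*h+[0,0,.213+L];f=piv-.1*h+[0,0,.168]
    u=pix("w",b,i);v=pix("w",f,i);print(L,th,u.round(1),(u-[140,80]).round(0),v.round(1))
print("spout xy",piv+.15*np.array([np.cos(1.955),np.sin(1.955),0]))
E
```

```text
t: 8.65
tcp_pos: [0.5995, -0.0717, 0.2892]
eef_rot: [-1.385, -2.025, -0.575]
contact_force: [-0.6, 0.8, -0.8]
width: -0.002
gripper_force: 0.0
0 0.36 [327.7 216.5] [188. 137.] [325.7 282. ]
0 0.4 [331.2 216.5] [191. 137.] [330.6 282. ]
0 0.44 [334.6 216.5] [195. 136.] [335.5 281.9]
0.011 0.36 [328.  208.4] [188. 128.] [325.7 282. ]
0.011 0.4 [331.6 208.4] [192. 128.] [330.6 282. ]
0.011 0.44 [335.2 208.3] [195. 128.] [335.5 281.9]
spout xy [0.49057685 0.22056458 0.        ]
```

View pics/w7.png

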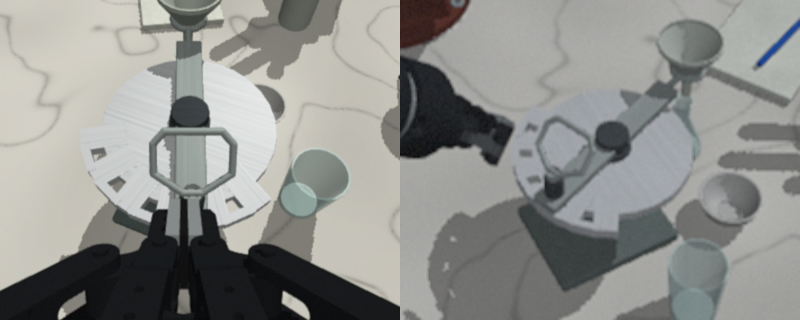

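```bash
python3 -c "
from rig import bot;print(bot.close_job())"
```

```text
the job is handed in; nothing more can be done
None
```

The arm is swung one hole (+0.4 rad) so the funnel is over the flask. Force readings and the last images show the pin fully home, the hand is clear, and the job was handed in at about 9 s; no verdict came back.

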